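# Set the painted jugs to dry, spouts to the mark

### The job

Set the two painted jugs out to dry: the one with magenta paint stands upright in the middle of the magenta tray, the one with yellow paint in the middle of the yellow tray, each turned so that its spout points straight at the white bar on that tray's rim. Set them down gently without tipping them, and leave the plain jug, the brushes (in the glass and lying) and the paint jars where they are.

Things in the scene. Friction and masses are not known exactly. Their poses are not given: they have to be found in the camera images.
- jug_magenta: loose white jug with magenta handle, spout and bands, about 280 g. Straight round open body, 56 mm diameter, 120 mm tall, wall 4 mm. Origin: centre of its underside; +z up, +x to the spout, -x to the handle. The body is bare on its +y and -y sides: grip across there from above, e.g. 90 mm up. Starts in a tray or on the coaster, standing on a floor 6 mm above the table
- tray_magenta: fixed round magenta drying tray, 130 mm outer diameter, floor 6 mm above the table, rim 14 mm high and 5 mm thick. One white bar (30 mm long, 12 mm wide, top at 16 mm) crosses the rim as its mark. Origin: centre of its underside; +x points from the centre to the white bar (bar's centre 63 mm out), +z up
- jug_magenta_spout (a point): the tip of the magenta jug's spout, 47 mm from the jug's axis, 115 mm up; the spout is 17 mm wide, 102-122 mm up
- jug_magenta_handle (a point): the outermost middle of the magenta jug's loop handle, on the side away from the spout; handle 10 mm thick, 30-108 mm up, reaching 61 mm from the axis
- jug_yellow: loose white jug with yellow handle, spout and bands, about 280 g. Straight round open body, 56 mm diameter, 120 mm tall, wall 4 mm. Origin: centre of its underside; +z up, +x to the spout, -x to the handle. The body is bare on its +y and -y sides: grip across there from above, e.g. 90 mm up. Starts in a tray or on the coaster, standing on a floor 6 mm above the table
- tray_yellow: fixed round yellow drying tray, 130 mm outer diameter, floor 6 mm above the table, rim 14 mm high and 5 mm thick. One white bar (30 mm long, 12 mm wide, top at 16 mm) crosses the rim as its mark. Origin: centre of its underside; +x points from the centre to the white bar (bar's centre 63 mm out), +z up
- jug_yellow_spout (a point): the tip of the yellow jug's spout, 47 mm from the jug's axis, 115 mm up; the spout is 17 mm wide, 102-122 mm up
- jug_yellow_handle (a point): the outermost middle of the yellow jug's loop handle, on the side away from the spout; handle 10 mm thick, 30-108 mm up, reaching 61 mm from the axis
- coaster: fixed round cork coaster, 120 mm diameter, 6 mm thick, where one jug stands at the start; origin centre of its underside
- jug_plain: plain white unpainted jug, loose, same shape, size and axes as the painted jugs, standing on the table; a bystander, leave it
- brush_glass: loose glass tumbler 68 mm wide and 125 mm tall holding paint brushes that rise to 206 mm above the table, all within 36 mm of its axis; a bystander, leave it. Origin: centre of its underside
- jar0: loose round paint jar, 48 mm diameter, 74 mm tall, white screw cap with a blue disc on it; a bystander, leave it. Origin: centre of its underside
- jar1: loose round paint jar, 48 mm diameter, 74 mm tall, white screw cap with a turquoise disc on it; a bystander, leave it. Origin: centre of its underside
- jar2: loose round paint jar, 48 mm diameter, 74 mm tall, white screw cap with an orange disc on it; a bystander, leave it. Origin: centre of its underside
- brush: loose paint brush, 190 mm long, lying on the table at the right; a bystander, leave it. Origin: middle of its underside
There are look-alikes about, which are no part of the job. Of the things that look like the tray_yellow, take the one that is farthest to the robot's left at the start.

How it is judged:
At the end, for the whole second after the job is handed in: Each painted jug stands upright (within about 4.5 degrees) on the floor of the tray of its own colour, its axis within 18 mm of the tray's centre and its spout towards the white bar within 10 degrees, released and at rest (horizontal distance between jug_magenta and tray_magenta below 0.018 m and z of jug_magenta in the frame of tray_magenta below 0.011 m and angle between each of jug_magenta, jug_yellow's own z axis and vertical below 0.08 rad and angle between the x axis of jug_magenta and the x axis of tray_magenta, either way round below 0.18 rad and x of jug_magenta_spout in the frame of tray_magenta above 0 m and linear speed of each of jug_magenta, jug_yellow below 0.02 m/s and horizontal distance between jug_yellow and tray_yellow below 0.018 m and z of jug_yellow in the frame of tray_yellow below 0.011 m and angle between the x axis of jug_yellow and the x axis of tray_yellow, either way round below 0.18 rad and x of jug_yellow_spout in the frame of tray_yellow above 0 m); the robot touches nothing.
It fails at once if the magenta jug is tipped (more than about 40 degrees) (angle between jug_magenta's own z axis and vertical above 0.7 rad).
It fails at once if the magenta jug is dropped or slammed (over 50 N) into a tray (contact force between jug_magenta and tray_magenta above 50 N or contact force between jug_magenta and tray_yellow above 50 N).
It fails at once if the yellow jug is tipped (more than about 40 degrees) (angle between jug_yellow's own z axis and vertical above 0.7 rad).
It fails at once if the yellow jug is dropped or slammed (over 50 N) into a tray (contact force between jug_yellow and tray_magenta above 50 N or contact force between jug_yellow and tray_yellow above 50 N).
It fails at once if a bystander (plain jug, brush glass, loose paint jar, lying brush) is moved by more than 30 mm or knocked over (distance of any of jug_plain, brush_glass, jar0, jar1, jar2, brush from where it was at the start of the episode above 0.03 m or angle between any of jug_plain, brush_glass, jar0, jar1, jar2's own z axis and vertical above 0.5 rad).
It also fails if it takes over 72 s, if anything falls off the work surface, if the arm or the gripper's body presses on something with over 40 N, if the wrist force passes 120 N, or if a joint passes its speed limit or range.

### The arm

A 7-joint arm with a two-finger parallel gripper is mounted at the origin on the work surface. World frame = base frame: x ahead of the robot, y to its left, z up, the work surface at z = 0. Lengths are in m, angles in rad, forces in N, time in s.
With the tool pointing down it reaches from about 0.425 to 0.825 m from the base axis. Payload 3.6 kg.
Tool frame: the origin (TCP) lies on the centre line of the jaws, within the pads' length; the fingertips stand 25 mm ahead of it and the grasp point (between the pads) lies 6 mm ahead of it; z points along the fingers, y is the line along which they close (so a half turn about z gives the same grasp; the last joint's range is limited). The gripper opens to 93 mm and grips with 3 to 60 N. Pads are 15 mm wide; open, the fingers measure 128 mm over their backs; the gripper's body (75 mm by 188 mm) begins 65 mm behind the grasp point.
Start: joints at [1.22, 0.615, -0.013, 1.423, 0.008, 1.103, -0.04], TCP at [0.207, -0.616, 0.244] pointing down, gripper open.
Joint ranges: [-3.12, 3.12], [-0.3, 2.06], [-1.34, 1.32], [0.26, 2.42], [-1.36, 4.5], [0.01, 1.98], [-2.84, 2.84]. Speed limits (rad/s): [2.79, 2.79, 3.14, 3.14, 3.14, 3.14, 3.14].

### API

Orientations are given as [roll, pitch, yaw] about the fixed x, y, z axes, in that order (R = Rz(yaw) Ry(pitch) Rx(roll)).
In Python, from plant import state, eyes, r gives the robot as it stands.
- The arm moves only by the tool apply_moves, never from a script. Its arguments are lists of equal length, an entry for each row: "slide": the shift along the world's x, y, z as a fraction of full scale, a list of three; "rotation": the turn, a rotation vector about the world's x, y, z as a fraction of full scale, a list of three; "claw": the opening, from -1 (shut) to 1 (fully open). In form: {"slide": [[x, y, z], ...], "rotation": [[wx, wy, wz], ...], "claw": [claw, ...]}. A call has 1 to 8 rows; each row is the pose to reach, as a shift and turn from the pose commanded when the call began; what a row does not reach only later rows make up. Full scale, the value 1, is 15 cm for a shift and 90 degrees for a turn. A row lasts 1/10 s, in which the tool goes at most 50 mm and 8.59 degrees, less where a joint would pass 70% of its speed; a pose out of reach is approached as far as the arm can. A call with a number of a shift or a turn outside -1 to 1 is refused whole. A call with a gripper value outside its range is refused whole. The fingers move at their own pace and stop on an object; the grip force is fixed at half the most. Time passes only in rows, so rows that repeat a pose let the fingers close. It gives the time, the measured TCP pose, the force, the opening and the grip force at its end, in the units of the state.
- state(): the state, without advancing time (a new reading comes with each control period).
- eyes.grab_frame(name): name is "scene" or "top" or "wrist"; returns a dict with "pixels" (400x640x3 uint8, blue, green, red), "depth" (400x640 float32, m along the optical axis (not along the pixel's ray), 0 where there is no reading), "vfov" (degrees; the focal length in pixels is half the picture's height over the tangent of half this angle, whatever the lens; pixels are square), "cx", "cy" (the principal point, pixels), "R" (3x3) and "t" (3): a world point X has camera coordinates R X + t. Camera axes: x right, y down, z forward; pixel columns grow to the right and rows downward; lengths in m; the calibration is good to about 2 mm. A picture is of the moment at which its call begins.
- r.close_job(): hands the job in; it is judged then, once.
The state is a dict: "clock": time; "q": joint angles; "qvel": joint speeds; "effort": joint torques, N m; "tcp_pos": TCP position; "ee_rot": TCP orientation; "wrist_force": force on the tool from outside, world axes, zero at the start; "torque": the same for the moment, N m; "opening": opening from 0.0 (shut) to 1.0 (fully open); "gripper_force": force on a finger pad.
Only numpy, scipy, OpenCV 4.12 (cv2) and the standard library are available. Lean on these libraries where they do the work, as an engineer would, in place of code of your own. Each camera call takes 0.05 s, during which the arm holds its last target. There are 200 camera calls.

## Working session

There is one attempt and no reset: what is moved stays moved. The work goes in short steps, Python scripts to look and compute and a tool call to move; the robot and the scene stay as the last step left them, time stands still between calls to the robot, and variables do not carry over. Pictures are saved under pics/ and viewed, at most 10 in all, crops included, and the job is handed in when it is done.

Besides the shell and the picture viewer there is one more tool, called as name(argument=value, ...) on one line, values as JSON. apply_moves: Moves the arm, as the interface text tells. Shift numbers are shares of 15 cm and turn numbers shares of 90 degrees, none past 1 either way. Its arguments: {"type":"object","properties":{"slide":{"type":"array"},"rotation":{"type":"array"},"claw":{"type":"array"}},"required":["slide","rotation","claw"]}

```bash
mkdir -p pics; ls
cat > h.py <<'E'
import numpy as np, cv2
from plant import state, eyes, r
def grab(n):
    f=eyes.grab_frame(n); np.savez(f'{n}.npz',**f); return f
def cloud(f):
    d=f['depth']; F=200/np.tan(np.radians(f['vfov'])/2)
    v,u=np.mgrid[:400,:640]
    P=np.stack([(u-f['cx'])/F*d,(v-f['cy'])/F*d,d],-1)
    W=(P-f['t'])@f['R']; W[d==0]=np.nan
    return W
E
python3 - <<'E'
from h import *
for n in ('top','scene'):
    f=grab(n); cv2.imwrite(f'pics/{n}0.png',f['pixels']); print(n,f['vfov'],f['cx'],f['cy'],(-f['R'].T@f['t']).round(3),f['R'].round(2).tolist())
s=state(); print(s)
E
```

```text
pics
top 46.733557247588095 313.0894772925577 198.35095936396223 [ 0.415 -0.076  1.374] [[0.01, -1.0, 0.01], [-1.0, -0.01, -0.08], [0.08, -0.01, -1.0]]
scene 45.12772325780822 321.66424931966253 204.70420667301164 [ 1.261 -0.325  1.194] [[0.32, 0.95, 0.01], [0.78, -0.26, -0.57], [-0.54, 0.19, -0.82]]
{'clock': 0.1, 'q': array([ 1.22053636,  0.6158107 , -0.01261712,  1.42470016,  0.00811303,
        1.10340969, -0.0403992 ]), 'qvel': array([-0.00018468, -0.00380862, -0.00097672, -0.00243104,  0.00184133,
       -0.00056419,  0.00154523]), 'effort': array([ 7.33720917e-04, -4.60038364e+01,  2.09649322e-01, -1.66241974e+01,
       -6.12479635e-02,  1.69595866e-02,  1.15106122e-04]), 'tcp_pos': array([ 0.20659144, -0.61561811,  0.24261737]), 'ee_rot': array([-3.13931547e+00,  3.87666672e-05,  3.23832396e-01]), 'wrist_force': array([-0.2258973 , -0.17935074, -0.35094701]), 'torque': array([ 0.02362776,  0.00630669, -0.00631109]), 'gripper_force': 0.0, 'opening': 1.0004265298812187}
```

View pics/top0.png

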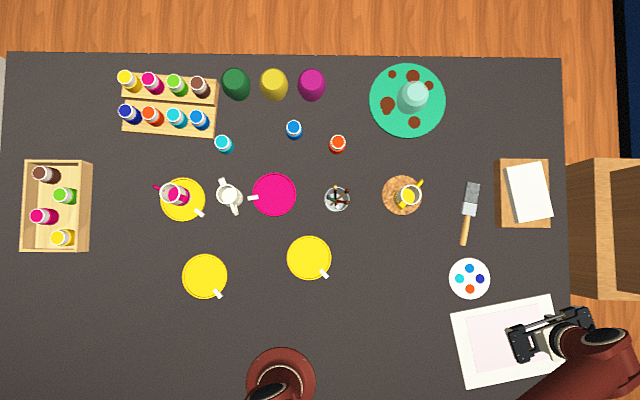

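View pics/scene0.png

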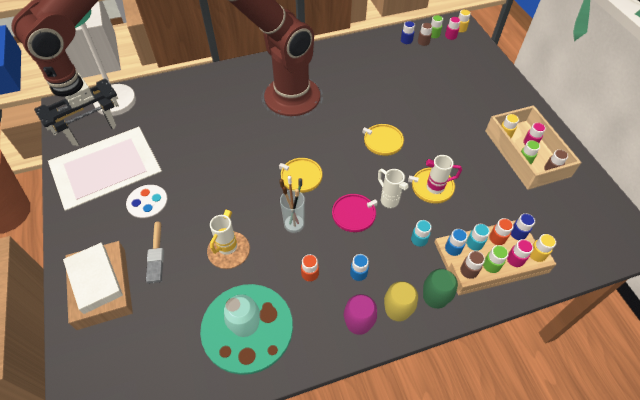

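The top view shows the magenta jug standing in the leftmost yellow tray (183,199), which is the target yellow tray with its bar at (199,213). The yellow jug is on the coaster (403,195), and the magenta tray is at (274,194) with its bar at (252,197). The plain jug (230,196) stands between the trays and the brush glass is at (337,197). The scene view agrees.

```bash
cat > m.py <<'E'
from h import *
from scipy.optimize import least_squares
def circ(p,r0=None):
    c0=np.r_[p.mean(0)]
    fun=(lambda c:np.hypot(*(p-c[:2]).T)-r0) if r0 else (lambda c:np.hypot(*(p-c[:2]).T)-c[2])
    return least_squares(fun,c0 if r0 else np.r_[c0,.03],loss='soft_l1',f_scale=.002).x
def load():
    out={}
    for n in ('top','scene'):
        f=dict(np.load(n+'.npz')); W=cloud(f); H=cv2.cvtColor(f['pixels'],cv2.COLOR_BGR2HSV)
        out[n]=(W.reshape(-1,3),H.reshape(-1,3).astype(int))
    return out
def mask(H,c):
    h,s,v=H.T
    return {'m':(h>155)&(h<175)&(s>150)&(v>80),'y':(h>20)&(h<35)&(s>130)&(v>80),'w':(s<60)&(v>150)}[c]
def near(W,c,r): return np.hypot(W[:,0]-c[0],W[:,1]-c[1])<r
E
cat > a.py <<'E'
from m import *
D=load()
f=dict(np.load('top.npz')); W=cloud(f)
g={'jm':(199,178),'jy':(195,407),'jp':(195,228),'tm':(190,274),'ty':(210,180),'ty2':(277,204),'glass':(198,337),'jar_t':(143,223),'jar_b':(128,294),'jar_o':(143,337)}
for k,(v,u) in g.items():
    p=W[v-2:v+3,u-2:u+3].reshape(-1,3); print(k,np.nanmedian(p,0).round(3))
for n,(P,H) in D.items():
    print('==',n)
    for k,col in (('tm','m'),('ty','y')):
        c=np.nanmedian(W[g[k][0]-2:g[k][0]+3,g[k][1]-2:g[k][1]+3].reshape(-1,3),0)
        i=near(P,c,.11)&mask(H,col)&(P[:,2]<.03)
        q=P[i]; print(k,'n',i.sum(),'z pct',np.percentile(q[:,2],[5,30,50,90]).round(4))
        cc,rad=cv2.minEnclosingCircle(q[:,:2].astype(np.float32)); cc=np.array(cc)
        hull=cv2.convexHull(q[:,:2].astype(np.float32))[:,0]
        cc2=circ(hull,.065)
        b=near(P,cc2,.085)&mask(H,'w')&(P[:,2]<.03)&(P[:,2]>.008)&~near(P,cc2,.045)
        bc=P[b]; print('  c',cc.round(4),rad,'fit',cc2.round(4),'bar n',b.sum(),bc.mean(0).round(4),'yaw',np.degrees(np.arctan2(*(bc.mean(0)[:2]-cc2)[::-1])).round(1), np.linalg.norm(bc.mean(0)[:2]-cc2).round(3))
    for k,col in (('jm','m'),('jy','y'),('jp','w')):
        c=np.nanmedian(W[g[k][0]-2:g[k][0]+3,g[k][1]-2:g[k][1]+3].reshape(-1,3),0)
        i=near(P,c,.09)&(P[:,2]>.11)&(P[:,2]<.14)
        ji=i&((mask(H,col)|mask(H,'w')))
        q=P[i]; zt=np.percentile(q[:,2],95)
        w=P[i&(P[:,2]>zt-.006)]
        cc=circ(w[:,:2],.026)
        o=near(P,cc,.075)&(P[:,2]>.035)&~near(P,cc,.033)&mask(H,col)
        t=o&(P[:,2]>.1)
        print(k,'n',len(w),'ztop',zt.round(4),'c',cc.round(4))
        a=np.degrees(np.arctan2(*(P[o][:,:2]-cc).T[::-1])); 
        for lo in range(-180,180,20):
            j=(a>=lo)&(a<lo+20)
            if j.sum()>2: d=P[o][j]; print('   ang',lo,j.sum(),'mean',a[j].mean().round(1),'z',d[:,2].min().round(3),d[:,2].max().round(3),'rmax',np.hypot(*(d[:,:2]-cc).T).max().round(3))
E
python3 a.py
```

```text
jm [0.515 0.28  0.121]
jy [ 0.537 -0.356  0.063]
jp [0.533 0.154 0.057]
tm [0.554 0.027 0.005]
ty [0.492 0.304 0.005]
ty2 [0.297 0.227 0.004]
glass [ 0.524 -0.155  0.103]
jar_t [0.68  0.168 0.075]
jar_b [ 0.725 -0.032  0.074]
jar_o [ 0.683 -0.155  0.074]
== top
tm n 1483 z pct [0.001  0.0044 0.0062 0.0122]
  c [0.5418 0.0278] 0.066328264772892 fit [0.5426 0.0282] bar n 43 [0.5309 0.0892 0.0153] yaw 100.8 0.062
ty n 971 z pct [0.0012 0.0047 0.0065 0.0134]
  c [0.5237 0.2987] 0.06806202977895737 fit [0.5249 0.2971] bar n 46 [0.485  0.2451 0.016 ] yaw -127.5 0.065
jm n 106 ztop 0.1299 c [0.5303 0.2959]
   ang -140 5 mean -121.0 z 0.117 0.126 rmax 0.045
   ang -120 29 mean -109.6 z 0.115 0.133 rmax 0.046
   ang 60 25 mean 68.0 z 0.09 0.114 rmax 0.063
jy n 113 ztop 0.1292 c [ 0.5303 -0.3511]
   ang -60 14 mean -43.1 z 0.058 0.117 rmax 0.054
   ang -40 24 mean -37.8 z 0.057 0.114 rmax 0.063
   ang 120 18 mean 132.2 z 0.115 0.131 rmax 0.046
   ang 140 9 mean 144.2 z 0.123 0.129 rmax 0.044
jp n 103 ztop 0.1237 c [0.5331 0.1484]
   ang -180 16 mean -162.2 z 0.045 0.106 rmax 0.062
   ang -160 
[... 413 characters left out ...]
.485  0.2441 0.0154] yaw -127.7 0.064
jm n 104 ztop 0.129 c [0.5309 0.2958]
   ang -120 24 mean -108.6 z 0.117 0.132 rmax 0.047
   ang -100 7 mean -97.5 z 0.114 0.13 rmax 0.044
   ang 60 76 mean 67.6 z 0.045 0.115 rmax 0.062
jy n 122 ztop 0.1288 c [ 0.5328 -0.352 ]
   ang -60 35 mean -42.4 z 0.05 0.116 rmax 0.063
   ang -40 40 mean -37.9 z 0.044 0.113 rmax 0.063
   ang 120 19 mean 131.3 z 0.117 0.131 rmax 0.045
   ang 140 11 mean 145.2 z 0.124 0.131 rmax 0.042
jp n 100 ztop 0.1229 c [0.5345 0.1484]
   ang -180 14 mean -163.0 z 0.049 0.116 rmax 0.06
   ang -160 56 mean -155.6 z 0.037 0.11 rmax 0.063
   ang 0 20 mean 12.5 z 0.107 0.124 rmax 0.045
   ang 20 14 mean 26.8 z 0.109 0.126 rmax 0.044
```

apply_moves(slide=[[0.4,0.5,0.4],[0.8,1,0.4],[0.8,1,0.4],[0.8,1,0.4],[0.8,1,0.4],[0.8,1,0.4]], rotation=[[0,0,0.43],[0,0,0.43],[0,0,0.43],[0,0,0.43],[0,0,0.43],[0,0,0.43]], claw=[1,1,1,1,1,1])

```text
clock: 0.7
tcp_pos: [0.3282, -0.4646, 0.304]
ee_rot: [3.141, -0.0, 1.003]
wrist_force: [-1.6, -0.2, -0.8]
opening: 1.003
gripper_force: 0.0
```

apply_moves(slide=[[0.35,0.5,0],[0.7,1,0],[0.7,1,0],[0.7,1,0],[0.7,1,0],[0.7,1,0]], rotation=[[0,0,0.43],[0,0,0.43],[0,0,0.43],[0,0,0.43],[0,0,0.43],[0,0,0.43]], claw=[1,1,1,1,1,1])

```text
clock: 1.3
tcp_pos: [0.4312, -0.3169, 0.3028]
ee_rot: [-3.14, -0.0, 1.672]
wrist_force: [-0.1, 0.0, 0.7]
opening: 1.001
gripper_force: 0.0
```

apply_moves(slide=[[0.15,0.5,0],[0.3,1,0],[0.3,1,0],[0.3,1,0],[0.3,1,0],[0.3,1,0]], rotation=[[0,0,0.43],[0,0,0.43],[0,0,0.43],[0,0,0.43],[0,0,0.43],[0,0,0.43]], claw=[1,1,1,1,1,1])

```text
clock: 1.9
tcp_pos: [0.4761, -0.1684, 0.303]
ee_rot: [-3.14, -0.001, 2.344]
wrist_force: [-0.0, -0.2, -0.6]
opening: 1.002
gripper_force: 0.0
```

apply_moves(slide=[[0.05,0.5,0],[0.1,1,0],[0.1,1,0],[0.1,1,0],[0.1,1,0],[0.1,1,0]], rotation=[[0,0,0.43],[0,0,0.43],[0,0,0.43],[0,0,0.43],[0,0,0.43],[0,0,0.43]], claw=[1,1,1,1,1,1])

```text
clock: 2.5
tcp_pos: [0.4919, -0.0181, 0.303]
ee_rot: [-3.141, -0.001, 3.019]
wrist_force: [0.3, -0.1, 0.0]
opening: 0.999
gripper_force: 0.0
```

apply_moves(slide=[[0.05,0.5,0],[0.1,1,0],[0.1,1,0],[0.1,1,0],[0.1,1,0],[0.1,1,0]], rotation=[[0,0,0.42],[0,0,0.42],[0,0,0.42],[0,0,0.42],[0,0,0.42],[0,0,0.42]], claw=[1,1,1,1,1,1])

```text
clock: 3.1
tcp_pos: [0.5074, 0.1324, 0.3029]
ee_rot: [3.142, -0.001, -2.604]
wrist_force: [1.1, 0.2, -1.2]
opening: 1.002
gripper_force: 0.0
```

apply_moves(slide=[[0.08,0.5,0],[0.15,1,0],[0.15,1,0],[0.15,1,0],[0.15,1,0],[0.15,1,0]], rotation=[[0,0,0.42],[0,0,0.42],[0,0,0.42],[0,0,0.42],[0,0,0.42],[0,0,0.42]], claw=[1,1,1,1,1,1])

```text
clock: 3.7
tcp_pos: [0.5301, 0.2827, 0.3027]
ee_rot: [3.141, -0.002, -1.944]
wrist_force: [0.7, 0.1, -0.1]
opening: 0.996
gripper_force: 0.0
```

```bash
cat > b.py <<'E'
from m import *
import sys
# wrist view: jug geometry from depth cloud
f=grab('wrist'); W=cloud(f); P=W.reshape(-1,3); H=cv2.cvtColor(f['pixels'],cv2.COLOR_BGR2HSV).reshape(-1,3).astype(int)
cv2.imwrite(f'pics/{sys.argv[4]}.png',f['pixels'])
c=np.array(list(map(float,sys.argv[1:3]))); col=sys.argv[3]
s=state(); print(s['tcp_pos'].round(4),np.degrees(s['ee_rot']).round(1),s['q'].round(2))
i=near(P,c,.09)&(P[:,2]>.1)&(P[:,2]<.14)
print(i.sum()); 
if i.sum()>50:
    w=P[near(P,c,.033)&(P[:,2]>.118)&(P[:,2]<.14)]; print('z',np.percentile(w[:,2],[10,50,95]).round(4)); cc=circ(w[:,:2],.026); print('c',cc.round(4),len(w))
    for nm,lo,hi in (('spout',.115,.14),('handle',.03,.114)):
        o=near(P,cc,.075)&(P[:,2]>lo)&(P[:,2]<hi)&~near(P,cc,.036)&mask(H,col)
        if o.sum()>3: d=P[o][:,:2]-cc; print(nm,o.sum(),np.degrees(np.arctan2(*d.mean(0)[::-1])).round(1),np.hypot(*d.T).max().round(3))
E
python3 b.py 0.5306 0.2958 m w1
```

```text
[0.5301 0.2824 0.303 ] [ 1.800e+02 -1.000e-01 -1.114e+02] [ 0.06  0.69 -1.09  1.46  0.62  1.36  1.7 ]
1914
z [0.1216 0.1259 0.1274]
c [0.5327 0.2966] 1032
spout 245 -111.8 0.048
handle 142 68.7 0.056
```

View pics/w1.png

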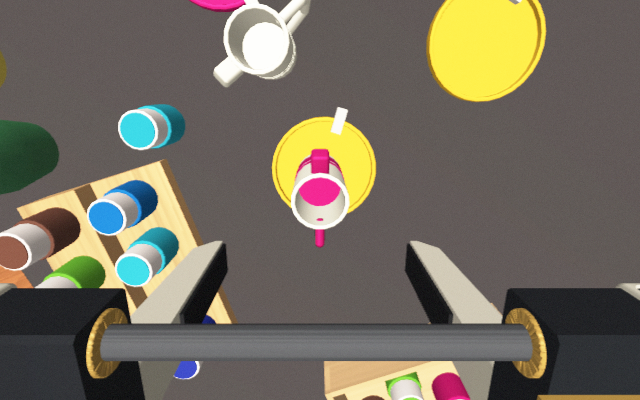

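The wrist view shows the magenta jug (320,190) under the jaws, spout up and handle down the image, square to the closing line. Descending now.

apply_moves(slide=[[0.01,0.09,-0.2],[0.01,0.09,-0.4],[0.01,0.09,-0.6],[0.01,0.09,-0.7],[0.01,0.09,-0.7]], rotation=[[0,0,0],[0,0,0],[0,0,0],[0,0,0],[0,0,0]], claw=[1,1,1,1,1])

```text
clock: 4.25
tcp_pos: [0.5308, 0.2952, 0.1966]
ee_rot: [3.14, -0.004, -1.942]
wrist_force: [-0.7, 0.1, 0.4]
opening: 1.003
gripper_force: 0.0
```

apply_moves(slide=[[0,0,-0.2],[0,0,-0.4],[0,0,-0.64],[0,0,-0.64],[0,0,-0.64],[0,0,-0.64],[0,0,-0.64],[0,0,-0.64]], rotation=[[0,0,0],[0,0,0],[0,0,0],[0,0,0],[0,0,0],[0,0,0],[0,0,0],[0,0,0]], claw=[1,1,1,1,-1,-1,-1,-1])

```text
clock: 5.05
tcp_pos: [0.5314, 0.2979, 0.1043]
ee_rot: [-3.14, 0.002, -1.939]
wrist_force: [-0.9, 1.3, -0.5]
opening: 0.707
gripper_force: 0.0
```

apply_moves(slide=[[0,0,0],[0,0,0],[0,0,0],[0,0,0]], rotation=[[0,0,0],[0,0,0],[0,0,0],[0,0,0]], claw=[-1,-1,-1,-1])

```text
clock: 5.45
tcp_pos: [0.5315, 0.2975, 0.1035]
ee_rot: [-3.14, 0.001, -1.939]
wrist_force: [1.2, -0.9, 5.3]
opening: 0.607
gripper_force: 30.0
```

apply_moves(slide=[[0,0,0.03],[0,0,0.15],[0,0,0.35],[0,0,0.55],[0,0,0.75],[0,0,0.9],[0,0,1],[0,0,1]], rotation=[[0,0,0],[0,0,0],[0,0,0],[0,0,0],[0,0,0],[0,0,0],[0,0,0],[0,0,0]], claw=[-1,-1,-1,-1,-1,-1,-1,-1])

```text
clock: 6.25
tcp_pos: [0.5309, 0.2983, 0.2549]
ee_rot: [-3.14, 0.003, -1.938]
wrist_force: [-0.2, 0.1, -3.0]
opening: 0.61
gripper_force: 30.0
```

apply_moves(slide=[[0,0,0.2],[0,-0.1,0.2],[0,-0.25,0.2],[0,-0.4,0.2],[0,-0.55,0.2],[0,-0.7,0.2],[0,-0.8,0.2],[0,-0.9,0.2]], rotation=[[0,0,-0.05],[0,0,-0.11],[0,0,-0.18],[0,0,-0.26],[0,0,-0.34],[0,0,-0.42],[0,0,-0.49],[0,0,-0.55]], claw=[-1,-1,-1,-1,-1,-1,-1,-1])

```text
clock: 7.05
tcp_pos: [0.5299, 0.1607, 0.2809]
ee_rot: [-3.141, -0.004, -2.807]
wrist_force: [0.8, 1.3, -3.8]
opening: 0.608
gripper_force: 30.0
```

apply_moves(slide=[[0.01,-0.1,0],[0.02,-0.2,0],[0.03,-0.35,0],[0.04,-0.5,0],[0.05,-0.65,0],[0.06,-0.8,0],[0.07,-0.87,0],[0.07,-0.9,0]], rotation=[[0,0,-0.07],[0,0,-0.14],[0,0,-0.21],[0,0,-0.28],[0,0,-0.35],[0,0,-0.42],[0,0,-0.49],[0,0,-0.55]], claw=[-1,-1,-1,-1,-1,-1,-1,-1])

```text
clock: 7.85
tcp_pos: [0.5404, 0.0249, 0.2807]
ee_rot: [-3.138, -0.003, 2.61]
wrist_force: [0.2, 0.5, -4.1]
opening: 0.605
gripper_force: 30.0
```

apply_moves(slide=[[0,0,0],[0,0,0],[0,0,0],[0,0,0],[0,0,0],[0,0,0],[0,0,0],[0,0,0]], rotation=[[0,0,-0.07],[0,0,-0.15],[0,0,-0.23],[0,0,-0.31],[0,0,-0.39],[0,0,-0.46],[0,0,-0.52],[0,0,-0.55]], claw=[-1,-1,-1,-1,-1,-1,-1,-1])

```text
clock: 8.65
tcp_pos: [0.5401, 0.0274, 0.2809]
ee_rot: [-3.138, -0.001, 1.751]
wrist_force: [-0.1, -0.9, -3.4]
opening: 0.603
gripper_force: 30.0
```

```bash
cat > c.py <<'E'
from m import *
import sys
# measure held/placed jug (coloured parts) and print angle; args cx cy col zbottom
c=np.array(list(map(float,sys.argv[1:3]))); col=sys.argv[3]; z0=float(sys.argv[4])
s=state(); print(s['tcp_pos'].round(4),np.degrees(s['ee_rot']).round(2),'q',s['q'].round(2),s['clock'],s['opening'])
for n in ('top','scene'):
    f=grab(n); P=cloud(f).reshape(-1,3); H=cv2.cvtColor(f['pixels'],cv2.COLOR_BGR2HSV).reshape(-1,3).astype(int)
    cv2.imwrite(f'pics/{n}_{sys.argv[5]}.png',f['pixels'])
    k=near(P,c,.085)&mask(H,col)&(P[:,2]>z0+.03)&(P[:,2]<z0+.14)
    for nm,lo,hi in (('spout',.105,.14),('handle',.03,.115)):
        o=k&~near(P,c,.036)&(P[:,2]>z0+lo)&(P[:,2]<z0+hi)
        d=P[o]-np.r_[c,z0]
        if len(d)<4: continue
        a=np.degrees(np.arctan2(d[:,1],d[:,0])); h=np.histogram(a,18,(-180,180))[0]
        j=np.argmax(h); m=-180+20*j+10; sel=abs((a-m+180)%360-180)<25
        print(n,nm,sel.sum(),d[sel].mean(0).round(4),np.degrees(np.arctan2(d[sel][:,1].mean(),d[sel][:,0].mean())).round(1),'z',d[sel][:,2].min().round(3),d[sel][:,2].max().round(3))
    w=P[near(P,c,.036)&(P[:,2]>z0+.115)&(P[:,2]<z0+.126)&(mask(H,'w')|mask(H,col))]
    if len(w)>10: print(n,'rim',circ(w[:,:2],.026).round(4),len(w),np.median(w[:,2]).round(4))
E
python3 c.py 0.542 0.0272 m 0.183 a
```

```text
[0.5401 0.0274 0.2809] [-1.7978e+02 -3.0000e-02  1.0034e+02] q [ 0.21  0.44 -0.45  1.67  0.21  1.08 -0.12] 8.65 0.6029442880214165
top spout 16 [ 0.0047 -0.0438  0.1068] -83.9 z 0.105 0.11
top handle 71 [ 0.0043 -0.0484  0.0851] -85.0 z 0.039 0.11
scene spout 11 [ 0.0052 -0.0439  0.1062] -83.3 z 0.105 0.108
scene handle 98 [ 0.0079 -0.0517  0.0814] -81.3 z 0.039 0.108
scene rim [0.5406 0.0228] 78 0.3026
```

apply_moves(slide=[[0.01,0,-0.1],[0.01,0,-0.25],[0.01,0,-0.45],[0.01,0,-0.65],[0.01,0,-0.8],[0.01,0,-0.92],[0.01,0,-1],[0.01,0,-1]], rotation=[[0,0,0],[0,0,0],[0,0,0],[0,0,0],[0,0,0],[0,0,0],[0,0,0],[0,0,0]], claw=[-1,-1,-1,-1,-1,-1,-1,-1])

```text
clock: 9.55
tcp_pos: [0.5413, 0.0271, 0.1306]
ee_rot: [-3.137, -0.001, 1.754]
wrist_force: [-0.5, -0.6, -2.7]
opening: 0.611
gripper_force: 30.0
```

apply_moves(slide=[[0,0,-0.05],[0,0,-0.1],[0,0,-0.14],[0,0,-0.15],[0,0,-0.16],[0,0,-0.165],[0,0,-0.17],[0,0,-0.17]], rotation=[[0,0,0],[0,0,0],[0,0,0],[0,0,0],[0,0,0],[0,0,0],[0,0,0],[0,0,0]], claw=[-1,-1,-1,-1,-1,-1,-1,-1])

```text
clock: 10.35
tcp_pos: [0.5429, 0.0273, 0.1072]
ee_rot: [3.141, -0.0, 1.753]
wrist_force: [-0.8, 0.2, -3.1]
opening: 0.61
gripper_force: 30.0
```

apply_moves(slide=[[0,0,-0.007],[0,0,-0.013],[0,0,-0.02],[0,0,-0.02],[0,0,-0.025],[0,0,-0.025]], rotation=[[0,0,0],[0,0,0],[0,0,0],[0,0,0],[0,0,0],[0,0,0]], claw=[-1,-1,-1,-1,-1,-1])

```text
clock: 10.95
tcp_pos: [0.5429, 0.0274, 0.1035]
ee_rot: [3.141, 0.0, 1.753]
wrist_force: [-0.6, 0.4, -3.1]
opening: 0.609
gripper_force: 30.0
```

apply_moves(slide=[[0,0,-0.005],[0,0,-0.01],[0,0,-0.01]], rotation=[[0,0,0],[0,0,0],[0,0,0]], claw=[-1,-1,-1])

```text
clock: 11.25
tcp_pos: [0.5429, 0.0274, 0.1034]
ee_rot: [3.141, 0.001, 1.753]
wrist_force: [-2.7, -0.2, 6.6]
opening: 0.606
gripper_force: 30.0
```

In contact. Releasing, then a short look.

apply_moves(slide=[[0,0,0],[0,0,0],[0,0,0],[0,0,0],[0,0,0],[0,0,0],[0,0,0],[0,0,0]], rotation=[[0,0,0],[0,0,0],[0,0,0],[0,0,0],[0,0,0],[0,0,0],[0,0,0],[0,0,0]], claw=[1,1,1,1,1,1,1,1])

```text
clock: 12.05
tcp_pos: [0.5428, 0.0273, 0.1019]
ee_rot: [-3.142, -0.0, 1.753]
wrist_force: [0.0, -0.3, 0.2]
opening: 1.004
gripper_force: 0.0
```

apply_moves(slide=[[0,0,0.1],[0,0,0.3],[0,0,0.5],[0,0,0.8],[0,0,1],[0,0,1],[0,0,1]], rotation=[[0,0,0],[0,0,0],[0,0,0],[0,0,0],[0,0,0],[0,0,0],[0,0,0]], claw=[1,1,1,1,1,1,1])

```text
clock: 12.75
tcp_pos: [0.5427, 0.0272, 0.2521]
ee_rot: [3.141, 0.0, 1.753]
wrist_force: [-0.7, 0.1, -0.8]
opening: 1.0
gripper_force: 0.0
```

apply_moves(slide=[[0,0,0.3],[0,-0.3,0.4],[0,-0.6,0.4],[0,-1,0.4],[0,-1,0.4]], rotation=[[0,0,0],[0,0,0.05],[0,0,0.1],[0,0,0.14],[0,0,0.14]], claw=[1,1,1,1,1])

```text
clock: 13.25
tcp_pos: [0.541, -0.1315, 0.309]
ee_rot: [-3.135, 0.002, 1.962]
wrist_force: [-0.4, 0.0, -0.4]
opening: 1.002
gripper_force: 0.0
```

apply_moves(slide=[[0,-0.3,0],[0,-0.6,0],[0,-1,0],[0,-1,0],[0,-1,0]], rotation=[[0,0,0.05],[0,0,0.1],[0,0,0.14],[0,0,0.14],[0,0,0.14]], claw=[1,1,1,1,1])

```text
clock: 13.75
tcp_pos: [0.5415, -0.2749, 0.3092]
ee_rot: [-3.139, -0.004, 2.188]
wrist_force: [0.6, 0.0, -0.7]
opening: 1.001
gripper_force: 0.0
```

apply_moves(slide=[[0,-0.15,0],[0,-0.3,0],[-0.03,-0.45,0],[-0.03,-0.45,0],[-0.03,-0.45,0]], rotation=[[0,0,0.05],[0,0,0.1],[0,0,0.14],[0,0,0.14],[0,0,0.14]], claw=[1,1,1,1,1])

```text
clock: 14.25
tcp_pos: [0.5389, -0.3372, 0.3113]
ee_rot: [3.14, -0.002, 2.414]
wrist_force: [0.4, 0.9, 0.7]
opening: 1.003
gripper_force: 0.0
```

```bash
python3 c.py 0.542 0.0272 m 0.006 b; python3 b.py 0.531 -0.3515 y w2
```

```text
[ 0.5389 -0.3372  0.3113] [ 1.7990e+02 -1.4000e-01  1.3833e+02] q [ 0.83  0.59 -0.56  1.35  0.31  1.29  1.11] 14.25 1.0031654942924795
top spout 17 [-0.0081  0.0387  0.1217] 101.9 z 0.116 0.126
top handle 51 [ 0.0068 -0.0487  0.0875] -82.0 z 0.043 0.111
top rim [0.5412 0.0248] 116 0.1251
scene spout 13 [-0.0054  0.0377  0.1196] 98.1 z 0.107 0.126
scene handle 83 [ 0.0099 -0.0511  0.0804] -79.0 z 0.04 0.109
scene rim [0.5423 0.0237] 111 0.125
[ 0.5393 -0.3371  0.3121] [179.9  -0.  138.4] [ 0.83  0.59 -0.56  1.35  0.31  1.29  1.11]
1818
z [0.1219 0.1259 0.1274]
c [ 0.5326 -0.3537] 1009
spout 231 138.3 0.047
handle 159 -40.5 0.061
```

View pics/top_b.png

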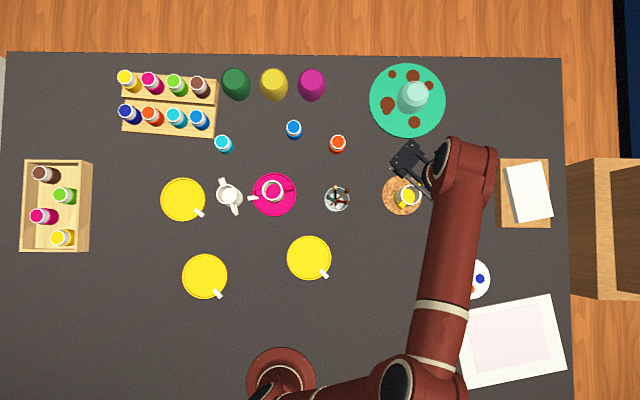

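The magenta jug now stands centred in the magenta tray (272,192) with its spout to the bar. The yellow tray (183,199) is empty and the yellow jug (405,196) is next to the hovering gripper.

apply_moves(slide=[[-0.045,-0.105,-0.1],[-0.045,-0.105,-0.3],[-0.045,-0.105,-0.5],[-0.045,-0.105,-0.7],[-0.045,-0.105,-0.7]], rotation=[[0,0,0],[0,0,0],[0,0,0],[0,0,0],[0,0,0]], claw=[1,1,1,1,1])

```text
clock: 14.9
tcp_pos: [0.5278, -0.3557, 0.2014]
ee_rot: [-3.138, -0.011, 2.412]
wrist_force: [-0.3, -0.4, -0.6]
opening: 1.0
gripper_force: 0.0
```

```bash
python3 a.py | grep -A1 -E "==|^ty n"; python3 -c "
from h import *
s=state();print(s['tcp_pos'],s['ee_rot'])"
```

```text
== top
tm n 966 z pct [0.0011 0.0047 0.0068 0.0133]
--
ty n 1490 z pct [0.0009 0.0045 0.0063 0.0123]
  c [0.5236 0.2994] 0.0686739832162857 fit [0.525  0.2977] bar n 46 [0.4851 0.2455 0.0143] yaw -127.4 0.066
[ 0.52777523 -0.35573011  0.20141355] [-3.13817093 -0.01050117  2.41245815]Traceback (most recent call last):
  File "a.py", line 22, in <module>
    q=P[i]; zt=np.percentile(q[:,2],95)
               ~~~~~~~~~~~~~^^^^^^^^^^^
    return _quantile_unchecked(
        a, q, axis, out, overwrite_input, method, keepdims, weights)
    return _ureduce(a,
                    func=_quantile_ureduce_func,
    ...<5 lines>...
                    overwrite_input=overwrite_input,
                    method=method)
    r = func(a, **kwargs)
    result = _quantile(arr,
                       quantiles=q,
    ...<2 lines>...
                       out=out,
                       weights=wgt)
    slices_having_nans = np.isnan(arr[-1, ...])
                                  ~~~^^^^^^^^^
IndexError: index -1 is out of bounds for axis 0 with size 0
```

apply_moves(slide=[[0,0,-0.1],[0,0,-0.3],[0,0,-0.5],[0,0,-0.66],[0,0,-0.66],[0,0,-0.66]], rotation=[[0,0,0],[0,0,0],[0,0,0],[0,0,0],[0,0,0],[0,0,0]], claw=[1,1,1,1,1,1])

```text
clock: 15.5
tcp_pos: [0.5322, -0.3565, 0.109]
ee_rot: [3.141, 0.001, 2.413]
wrist_force: [0.8, 0.6, -0.8]
opening: 1.001
gripper_force: 0.0
```

apply_moves(slide=[[0,0.02,-0.04],[0,0.02,-0.04],[0,0.02,-0.04],[0,0.02,-0.04],[0,0.02,-0.04],[0,0.02,-0.04],[0,0.02,-0.04],[0,0.02,-0.04]], rotation=[[0,0,0],[0,0,0],[0,0,0],[0,0,0],[0,0,0],[0,0,0],[0,0,0],[0,0,0]], claw=[1,-1,-1,-1,-1,-1,-1,-1])

```text
clock: 16.3
tcp_pos: [0.5322, -0.3526, 0.1022]
ee_rot: [3.141, 0.001, 2.413]
wrist_force: [0.6, 1.0, 1.1]
opening: 0.608
gripper_force: 30.0
```

apply_moves(slide=[[0,0,0],[0,0,0],[0,0,0],[0,0,0]], rotation=[[0,0,0],[0,0,0],[0,0,0],[0,0,0]], claw=[-1,-1,-1,-1])

```text
clock: 16.7
tcp_pos: [0.5322, -0.3526, 0.1022]
ee_rot: [3.141, 0.001, 2.413]
wrist_force: [1.5, 1.5, 2.5]
opening: 0.611
gripper_force: 30.0
```

apply_moves(slide=[[0,0,0.03],[0,0,0.15],[0,0,0.35],[0,0,0.55],[0,0,0.75],[0,0,0.9],[0,0,1],[0,0,1]], rotation=[[0,0,0],[0,0,0],[0,0,0],[0,0,0],[0,0,0],[0,0,0],[0,0,0],[0,0,0]], claw=[-1,-1,-1,-1,-1,-1,-1,-1])

```text
clock: 17.5
tcp_pos: [0.5313, -0.354, 0.2534]
ee_rot: [-3.14, 0.002, 2.412]
wrist_force: [-0.2, -0.6, -2.2]
opening: 0.609
gripper_force: 30.0
```

apply_moves(slide=[[0,0,0.15],[0,0,0.35],[0,0,0.5],[0,0.04,0.6],[0,0.1,0.6],[0,0.18,0.6],[0,0.26,0.6],[0,0.34,0.6]], rotation=[[0,0,0],[0,0,0],[0,0,0],[0,0,0],[0,0,0],[0,0,0],[0,0,0],[0,0,0]], claw=[-1,-1,-1,-1,-1,-1,-1,-1])

```text
clock: 18.3
tcp_pos: [0.531, -0.3001, 0.3405]
ee_rot: [-3.141, -0.003, 2.414]
wrist_force: [-0.0, 0.4, -2.9]
opening: 0.61
gripper_force: 30.0
```

apply_moves(slide=[[0,0.1,0],[0,0.22,0],[0,0.35,0],[0,0.48,0],[0,0.61,0],[0,0.74,0],[0,0.87,0],[0,1,0]], rotation=[[0,0,0.03],[0,0,0.06],[0,0,0.09],[0,0,0.12],[0,0,0.16],[0,0,0.2],[0,0,0.23],[0,0,0.26]], claw=[-1,-1,-1,-1,-1,-1,-1,-1])

```text
clock: 19.1
tcp_pos: [0.5315, -0.1503, 0.342]
ee_rot: [-3.142, 0.0, 2.825]
wrist_force: [-0.1, -0.3, -2.5]
opening: 0.612
gripper_force: 30.0
```

apply_moves(slide=[[0,0.13,0],[0,0.26,0],[0,0.39,0],[0,0.52,0],[0,0.65,0],[0,0.77,0],[0,0.89,0],[0,1,0]], rotation=[[0,0,0.03],[0,0,0.06],[0,0,0.09],[0,0,0.12],[0,0,0.16],[0,0,0.2],[0,0,0.23],[0,0,0.26]], claw=[-1,-1,-1,-1,-1,-1,-1,-1])

```text
clock: 19.9
tcp_pos: [0.5316, -0.0004, 0.3419]
ee_rot: [3.142, 0.0, -3.049]
wrist_force: [-0.1, -0.8, -3.5]
opening: 0.611
gripper_force: 30.0
```

apply_moves(slide=[[0,0.13,0],[0,0.26,0],[0,0.39,0],[0,0.52,0],[0,0.65,0],[0,0.77,0],[0,0.89,0],[0,1,0]], rotation=[[0,0,0.03],[0,0,0.06],[0,0,0.09],[0,0,0.12],[0,0,0.16],[0,0,0.2],[0,0,0.23],[0,0,0.26]], claw=[-1,-1,-1,-1,-1,-1,-1,-1])

```text
clock: 20.7
tcp_pos: [0.5315, 0.1496, 0.3419]
ee_rot: [3.141, 0.0, -2.641]
wrist_force: [-0.5, 0.3, -3.3]
opening: 0.604
gripper_force: 30.0
```

apply_moves(slide=[[-0.01,0.13,0],[-0.02,0.26,0],[-0.04,0.4,0],[-0.04,0.55,0],[-0.04,0.7,0],[-0.04,0.83,0],[-0.04,0.93,0],[-0.04,0.98,0]], rotation=[[0,0,0.03],[0,0,0.06],[0,0,0.09],[0,0,0.12],[0,0,0.16],[0,0,0.2],[0,0,0.23],[0,0,0.265]], claw=[-1,-1,-1,-1,-1,-1,-1,-1])

```text
clock: 21.5
tcp_pos: [0.525, 0.2971, 0.3418]
ee_rot: [3.141, 0.0, -2.223]
wrist_force: [-0.1, -0.4, -3.6]
opening: 0.608
gripper_force: 30.0
```

apply_moves(slide=[[0,0,0],[0,0,0],[0,0,0],[0,0,0]], rotation=[[0,0,0],[0,0,0],[0,0,0],[0,0,0]], claw=[-1,-1,-1,-1])

```text
clock: 21.9
tcp_pos: [0.5259, 0.2942, 0.3419]
ee_rot: [-3.141, -0.0, -2.23]
wrist_force: [0.3, 0.5, -3.0]
opening: 0.608
gripper_force: 30.0
```

```bash
python3 c.py 0.5245 0.298 y 0.243 c
```

```text
[0.5259 0.2942 0.3419] [-1.7996e+02 -2.0000e-02 -1.2779e+02] q [-0.01  0.62 -1.    1.39  0.52  1.4   1.48] 21.9 0.6081810539849474
top rim [0.525  0.2951] 14 0.3626
scene spout 34 [-0.0212 -0.0399  0.1211] -118.0 z 0.11 0.128
scene handle 98 [0.0334 0.0354 0.08  ] 46.7 z 0.042 0.109
```

apply_moves(slide=[[-0.01,0.02,-0.1],[-0.01,0.02,-0.25],[-0.01,0.02,-0.45],[-0.01,0.02,-0.65],[-0.01,0.02,-0.8],[-0.01,0.02,-0.92],[-0.01,0.02,-1],[-0.01,0.02,-1]], rotation=[[0,0,0],[0,0,0],[0,0,0],[0,0,0],[0,0,0],[0,0,0],[0,0,0],[0,0,0]], claw=[-1,-1,-1,-1,-1,-1,-1,-1])

```text
clock: 22.8
tcp_pos: [0.5237, 0.297, 0.1903]
ee_rot: [3.141, -0.003, -2.229]
wrist_force: [-0.7, -0.1, -2.3]
opening: 0.605
gripper_force: 30.0
```

apply_moves(slide=[[0,0,-0.08],[0,0,-0.18],[0,0,-0.3],[0,0,-0.4],[0,0,-0.48],[0,0,-0.52],[0,0,-0.54],[0,0,-0.54]], rotation=[[0,0,0],[0,0,0],[0,0,0],[0,0,0],[0,0,0],[0,0,0],[0,0,0],[0,0,0]], claw=[-1,-1,-1,-1,-1,-1,-1,-1])

```text
clock: 23.6
tcp_pos: [0.5241, 0.2982, 0.1108]
ee_rot: [3.142, 0.0, -2.229]
wrist_force: [-0.1, -0.3, -1.8]
opening: 0.607
gripper_force: 30.0
```

apply_moves(slide=[[0,0,0],[0,0,0],[0,0,0]], rotation=[[0,0,0],[0,0,0],[0,0,0]], claw=[-1,-1,-1])

```text
clock: 23.9
tcp_pos: [0.5243, 0.2983, 0.1114]
ee_rot: [-3.141, 0.001, -2.229]
wrist_force: [0.5, 1.3, -3.3]
opening: 0.61
gripper_force: 30.0
```

apply_moves(slide=[[0,0,-0.015],[0,0,-0.03],[0,0,-0.04],[0,0,-0.045],[0,0,-0.05],[0,0,-0.055],[0,0,-0.06],[0,0,-0.06]], rotation=[[0,0,0],[0,0,0],[0,0,0],[0,0,0],[0,0,0],[0,0,0],[0,0,0],[0,0,0]], claw=[-1,-1,-1,-1,-1,-1,-1,-1])

```text
clock: 24.7
tcp_pos: [0.5241, 0.2982, 0.1022]
ee_rot: [-3.141, 0.0, -2.229]
wrist_force: [0.3, -0.7, -0.6]
opening: 0.611
gripper_force: 30.0
```

Nearly in contact, with the load partly taken up. One more small step, then release.

apply_moves(slide=[[0,0,-0.005],[0,0,-0.008],[0,0,-0.008]], rotation=[[0,0,0],[0,0,0],[0,0,0]], claw=[-1,-1,-1])

```text
clock: 25.0
tcp_pos: [0.5241, 0.2984, 0.1021]
ee_rot: [-3.141, 0.001, -2.229]
wrist_force: [-1.2, -2.2, 6.0]
opening: 0.608
gripper_force: 30.0
```

apply_moves(slide=[[0,0,0],[0,0,0],[0,0,0],[0,0,0],[0,0,0],[0,0,0],[0,0,0],[0,0,0]], rotation=[[0,0,0],[0,0,0],[0,0,0],[0,0,0],[0,0,0],[0,0,0],[0,0,0],[0,0,0]], claw=[1,1,1,1,1,1,1,1])

```text
clock: 25.8
tcp_pos: [0.5241, 0.2981, 0.1007]
ee_rot: [-3.142, -0.0, -2.229]
wrist_force: [0.1, -0.2, 1.0]
opening: 1.001
gripper_force: 0.0
```

apply_moves(slide=[[0,0,0.1],[0,0,0.3],[0,0,0.5],[0,0,0.8],[0,0,1],[0,0,1],[0,0,1]], rotation=[[0,0,0],[0,0,0],[0,0,0],[0,0,0],[0,0,0],[0,0,0],[0,0,0]], claw=[1,1,1,1,1,1,1])

```text
clock: 26.5
tcp_pos: [0.5241, 0.2982, 0.252]
ee_rot: [-3.14, 0.002, -2.229]
wrist_force: [0.1, -0.9, -0.4]
opening: 1.001
gripper_force: 0.0
```

apply_moves(slide=[[0,0,0.3],[-0.2,-0.3,0.5],[-0.4,-0.6,0.5],[-0.6,-1,0.5],[-0.6,-1,0.5],[-0.6,-1,0.5],[-0.6,-1,0.5]], rotation=[[0,0,0],[0,0,0],[0,0,0],[0,0,0],[0,0,0],[0,0,0],[0,0,0]], claw=[1,1,1,1,1,1,1])

```text
clock: 27.2
tcp_pos: [0.434, 0.1472, 0.3251]
ee_rot: [3.141, -0.001, -2.23]
wrist_force: [-0.3, 0.2, 0.2]
opening: 1.002
gripper_force: 0.0
```

```bash
python3 c.py 0.5245 0.298 y 0.006 d;python3 c.py 0.542 0.0272 m 0.006 e
```

```text
[0.434  0.1472 0.3251] [ 1.7998e+02 -6.0000e-02 -1.2780e+02] q [ 0.42  0.41 -1.13  1.8   0.4   1.19  1.65] 27.2 1.0015345254141577
top spout 6 [0.0225 0.0333 0.1066] 55.9 z 0.106 0.108
top handle 30 [0.0283 0.0376 0.0945] 53.1 z 0.051 0.108
top rim [0.5233 0.2986] 53 0.1246
scene spout 32 [-0.0241 -0.0341  0.1185] -125.3 z 0.108 0.128
scene handle 72 [0.0293 0.0389 0.0779] 53.0 z 0.039 0.106
scene rim [0.5226 0.2975] 101 0.1251
[0.4342 0.149  0.3255] [ 1.7993e+02  4.0000e-02 -1.2762e+02] q [ 0.42  0.41 -1.14  1.79  0.4   1.19  1.65] 27.3 1.0010569823773148
top spout 16 [-0.0076  0.0388  0.1204] 101.1 z 0.114 0.125
top handle 51 [ 0.0068 -0.0487  0.0878] -82.0 z 0.039 0.113
top rim [0.5413 0.0246] 110 0.1256
scene spout 13 [ 0.009  -0.0469  0.1073] -79.1 z 0.106 0.11
scene handle 80 [ 0.01   -0.0517  0.0811] -79.0 z 0.037 0.11
scene rim [0.5422 0.0241] 120 0.1249
```

View pics/scene_d.png

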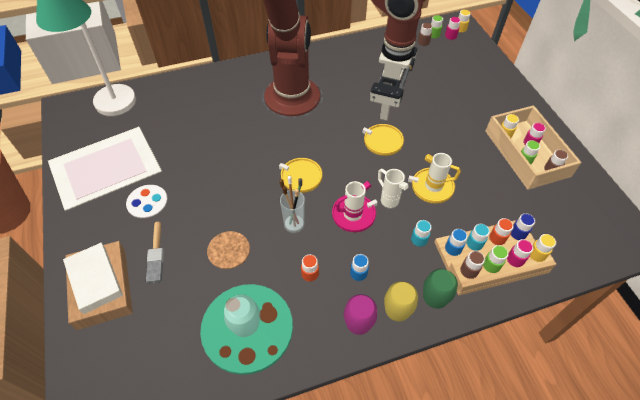

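Both jugs stand upright in their own trays, magenta at (355,200) and yellow at (437,178), spouts at the bars. The bystanders haven't moved and the arm is clear.

```bash
python3 -c "
from plant import r
print(r.close_job())"
```

```text
the job is handed in; nothing more can be done
None
```

Both painted jugs stand upright and released in the trays of their own colour, each measured within about 4 mm of the tray's centre and a few degrees of its white bar; the job was handed in at about 27 s, and the hand-in returned no verdict.

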